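# Close up the finishing caddy for carrying

### The job

Get the finishing caddy ready to be carried: turn the levers on the three loose lids clockwise until every lid is screwed fully tight against its stop, with its lever over the pouring lip. Then, with all three tight, swing the folded carry handle up and over until it drops into its seated position on the end stop. Leave the brush pot and everything else on the bench where it is.

Things in the scene. Friction and masses are not known exactly. Their poses are not given: they have to be found in the camera images.
- caddy: Open plywood carry tray, 160 (its x) x 470 (its y) mm, walls 55 mm high and 8 mm thick, floor 8 mm, held fast on the bench. Origin: centre of its underside, on the bench; z up. Along its y, at about -165, -55, 55 and 165 mm, stand three lidded containers and a brush pot, in any order.
- handle (a joint): Carry handle's swing about a hinge along the caddy's y, 65 mm above the bench, over the caddy's middle. 0 = folded, leaning out over the caddy's +x side, 0.6 rad above level; grows as the bar swings up and over towards -x; 1.17 = on its end stop, 0.2 rad past upright. Moves freely, over-centre: short of upright it falls back, past upright it drops on to the end stop and stays.
- bar_mid (a point): Middle of the handle's wooden bar: a round bar of 22 mm diameter, 490 mm long, parallel to the caddy's y, 180 mm from the hinge line, on a thin steel arm (9 mm) at each end of the caddy (caddy y = +-245 mm). Folded, it is 149 mm to the caddy's +x and 167 mm above the bench; seated, 36 mm to its -x and 241 mm up.
- jar_tall: Tall round amber glass jar, 70 mm across. Fixed in any of the caddy's four places. Origin: centre of its foot, on the lid's axis; a grey pouring lip juts 21 mm out from under the lid at the container's own +x. Flat top of its black lid (70 mm across, 14 thick) 105 mm above the origin; on it an upright grey lever fin, 10 mm thick, 26 mm high, from 12 mm behind the axis to 42 mm out from it.
- jar_square: Square white plastic jar, 64 x 64 mm. Fixed in any of the caddy's four places. Origin: centre of its foot, on the lid's axis; a grey pouring lip juts 21 mm out from under the lid at the container's own +x. Flat top of its black lid (70 mm across, 14 thick) 90 mm above the origin; on it an upright grey lever fin, 10 mm thick, 26 mm high, from 12 mm behind the axis to 42 mm out from it.
- jar_tin: Squat round bare metal tin, 75 mm across. Fixed in any of the caddy's four places. Origin: centre of its foot, on the lid's axis; a grey pouring lip juts 21 mm out from under the lid at the container's own +x. Flat top of its black lid (70 mm across, 14 thick) 75 mm above the origin; on it an upright grey lever fin, 10 mm thick, 26 mm high, from 12 mm behind the axis to 42 mm out from it.
- lid_tall (a joint): Turn of the tall jar's captive lid about its vertical axis: 0 = fully tight on its stop, the fin's long end over the pouring lip; grows anticlockwise from above as it is unscrewed (most 2.9 rad). Starts loose, 0.8 to 2.6. Stiff thread (about 0.12 N m): it stays where it is left, and neither rises nor comes off.
- lid_tall_tip (a point): End of the long arm of the fin on the tall jar's lid: 42 mm from the lid's axis, at half the fin's height, 13 mm above the lid's flat top.
- lid_square (a joint): Turn of the square jar's captive lid about its vertical axis: 0 = fully tight on its stop, the fin's long end over the pouring lip; grows anticlockwise from above as it is unscrewed (most 2.9 rad). Starts loose, 0.8 to 2.6. Stiff thread (about 0.12 N m): it stays where it is left, and neither rises nor comes off.
- lid_square_tip (a point): End of the long arm of the fin on the square jar's lid: 42 mm from the lid's axis, at half the fin's height, 13 mm above the lid's flat top.
- lid_tin (a joint): Turn of the tin's captive lid about its vertical axis: 0 = fully tight on its stop, the fin's long end over the pouring lip; grows anticlockwise from above as it is unscrewed (most 2.9 rad). Starts loose, 0.8 to 2.6. Stiff thread (about 0.12 N m): it stays where it is left, and neither rises nor comes off.
- lid_tin_tip (a point): End of the long arm of the fin on the tin's lid: 42 mm from the lid's axis, at half the fin's height, 13 mm above the lid's flat top.
- brush_pot: Bystander: loose steel pot, 66 mm across, 85 mm high, with brush handles up to about 140 mm, standing in one of the caddy's four places. Origin: centre of its foot.
- glue_bottle: Bystander: loose glue bottle, 64 mm across, 165 mm tall, standing on the bench beyond the bar (caddy x about 240 mm). Origin: centre of its foot.
- oil_can: Bystander: loose oil can, 68 mm across, 85 mm high, with a thin brass spout to 155 mm, beyond the bar. Origin: centre of its foot.
- tape_roll: Bystander: loose roll of tape, 90 mm across, 48 mm high, lying flat beyond the bar. Origin: centre of its underside.
- screwdriver: Bystander: loose screwdriver, 200 mm long, lying under the folded handle. Origin: on its underside, along its x.
- plane: Bystander: hand plane, 150 x 50 x 80 mm, at the caddy's +y end. Origin: centre of its sole.
- mallet: Bystander: wooden mallet, 290 x 120 x 60 mm, lying at the caddy's -y end. Origin: under the handle near the head.
- offcut: Bystander: wood offcut, 45 x 90 x 20 mm, lying under the folded handle. Origin: centre of its underside.

How it is judged (in metres and radians):
On the way, in this order (a step that is already met when the one before it is completed fails the run):
1. all three lids are screwed tight while the handle is still down (value of joint each of lid_tall, lid_square, lid_tin below 0.1 rad and value of joint handle below 0.5 rad), for 0.2 s.
2. the handle is swung over on to its end stop (value of joint handle above 1.1 rad), for 0.2 s.
At the end, for the whole second after the job is handed in: All three lids are within 0.10 rad of their tight stop, and the handle rests on its end stop (joint above 1.10 rad, at rest) (value of joint each of lid_tall, lid_square, lid_tin below 0.1 rad and value of joint handle above 1.1 rad and velocity of joint handle between -0.05 and 0.05 rad/s); the robot touches nothing.
It fails at once if a bystander is moved by more than 30 mm (distance of any of brush_pot, glue_bottle, oil_can, tape_roll, screwdriver, plane, mallet, offcut from where it was at the start of the episode above 0.03 m).
It fails at once if the brush pot, glue bottle or oil can is tipped by more than 0.5 rad (angle between any of brush_pot, glue_bottle, oil_can's own z axis and vertical above 0.5 rad).
It also fails if it takes over 61 s, if anything falls off the work surface, if the arm or the gripper's body presses on something with over 40 N, if the wrist force passes 120 N, or if a joint passes its speed limit or range.

### The arm

A 6-joint arm with a two-finger parallel gripper is mounted at the origin on the work surface. World frame = base frame: x ahead of the robot, y to its left, z up, the work surface at z = 0. Lengths are in m, angles in degrees, forces in N, time in s.
With the tool pointing down it reaches from about 0.3 to 0.75 m from the base axis. Payload 8.5 kg.
Tool frame: the origin (TCP) lies midway between the tips of the shut fingers; the grasp point (between the pads) lies 19 mm behind it; z points along the fingers, y is the line along which they close (so a half turn about z gives the same grasp; the last joint's range is limited). The gripper opens to 85 mm and grips with 20 to 120 N. Pads are 22 mm wide; open, the fingers measure 114 mm over their backs; the gripper's body (76 mm by 85 mm) begins 54 mm behind the grasp point. The pads swing forward as they close: fully open they stand 13 mm farther back than shut.
Start: joints at [51.835, 21.807, 74.336, -0, 83.858, -12.336], TCP at [0.24, 0.495, 0.231] pointing down, gripper open.
Joint ranges: [-178.18, 178.18], [-50.72, 133.34], [12.68, 142.11], [-81.47, 261.47], [9.98, 163.14], [-165.26, 165.26]. Speed limits (degrees/s): [136.94, 136.94, 180, 180, 180, 180].

### API

Orientations are given as a 3x3 rotation matrix whose columns are the frame's x, y, z axes.
In Python, from rig import env gives the robot as it stands. The module is installed in compiled form; this text tells all that it offers.
- The arm moves only by the tool jog_arm, never from a script. Its argument "targets" is a list of rows, each a list of 6 numbers: the shift along the tool's x, y, z in cm, then the turn, a rotation vector about the tool's x, y, z in degrees. A call has 1 to 8 rows; each row is the pose to reach, as a shift and turn from the pose commanded when the call began, along the tool's axes at that moment; what a row does not reach only later rows make up. A row lasts 1/12 s, in which the tool goes at most 41.7 mm and 7.16 degrees, less where a joint would pass 70% of its speed; a pose out of reach is approached as far as the arm can. A call with a gripper value outside its range is refused whole. "hand" is the opening, from 0 (shut) to 1 (fully open), set as the call begins (left out, the last holds). The fingers move at their own pace and stop on an object; "newtons" is the grip in N (left out, the last holds). Time passes only in rows, so rows that repeat a pose let the fingers close. It gives the time, the measured TCP pose, the force, the opening and the grip force at its end, in the units of the state.
- env.observe(): the state, without advancing time (a new reading comes with each control period).
- env.get_image(name): name is "side" or "top"; returns a dict with "frame" (480x640x3 uint8, red, green, blue), "depth" (480x640 float32, m along the optical axis (not along the pixel's ray), 0 where there is no reading), "fovy" (degrees; the focal length in pixels is half the picture's height over the tangent of half this angle, whatever the lens; pixels are square), "cx", "cy" (the principal point, pixels), "k1" (the pictures are not rectified: a ray, as slopes to the right and down, at radius r is drawn at 1 + k1 r^2 times it, then the intrinsics apply), "cam_to_world" (4x4, takes a point from camera to world coordinates). Camera axes: x right, y down, z forward; pixel columns grow to the right and rows downward; lengths in m; the calibration is good to about 2 mm. A picture is of the moment at which its call begins.
- env.close_job(): hands the job in; it is judged then, once.
Trained networks look in the newest picture that a camera, given by its name, has taken for a name from the list of things; names that differ only in an ending like _2 or _b are one class to them, and where a whole thing is asked for, a point or a joint stands for the part that bears it (a point fixed in the world has none). Each returns a list of dicts, best first, with "score" (0 to 1); they miss things now and then, are a little off and sometimes report something else, mostly with a low value. They report only what shows in the picture. A call takes as long as a camera call.
- env.regions_of(camera, target): "pixels" (480x640 bool, what is visible of it) and "point" ([row, column] in pixels, amid what is visible of it).
The state is a dict: "time_s": time; "q": joint angles; "qvel": joint speeds; "joint_efforts": joint torques, N m; "position": TCP position; "tool_rot": TCP orientation; "ft_force": force on the tool from outside, world axes, zero at the start; "wrist_torque": the same for the moment, N m; "grip_width": finger opening in m; "gripper_force": force on a finger pad.
Only numpy, scipy, OpenCV 4.12 (cv2) and the standard library are available. Lean on these libraries where they do the work, as an engineer would, in place of code of your own. Each camera call takes 0.05 s, during which the arm holds its last target. There are 200 camera calls.

## Working session

There is one attempt and no reset: what is moved stays moved. The work goes in short steps, Python scripts to look and compute and a tool call to move; the robot and the scene stay as the last step left them, time stands still between calls to the robot, and variables do not carry over. Pictures are saved under pics/ and viewed, at most 10 in all, crops included, and the job is handed in when it is done.

Besides the shell and the picture viewer there is one more tool, called after "Request:" as name(argument=value, ...) on one line, values as JSON. jog_arm: Moves the arm, as the interface text tells. Its arguments: {"type":"object","properties":{"targets":{"type":"array","items":{"type":"array","items":{"type":"number"}}},"hand":{"type":"number"},"newtons":{"type":"number"}},"required":["targets"]}

```bash
mkdir -p pics
cat > h.py <<'E'
import numpy as np, cv2
from rig import env
def cam(n):
    d=env.get_image(n); d['f']=240/np.tan(np.radians(d['fovy'])/2); return d
def ray(d,r,c):
    x,y=(c-d['cx'])/d['f'],(r-d['cy'])/d['f']; u,v=x,y
    for _ in range(20):
        s=1+d['k1']*(u*u+v*v); u,v=x/s,y/s
    return u,v
def world(d,mask):
    r,c=np.nonzero(mask&(d['depth']>0)); u,v=ray(d,r.astype(float),c.astype(float)); z=d['depth'][r,c]
    P=np.stack([u*z,v*z,z,np.ones_like(z)],1)
    return (P@d['cam_to_world'].T)[:,:3]
def proj(d,p):
    q=np.linalg.inv(d['cam_to_world'])@np.append(p,1); u,v=q[0]/q[2],q[1]/q[2]; s=1+d['k1']*(u*u+v*v)
    return d['cx']+d['f']*u*s, d['cy']+d['f']*v*s
E
python3 - <<'E'
from h import *
for n in ('top','side'):
    d=cam(n); cv2.imwrite(f'pics/{n}0.png',d['frame'][:,:,::-1]); print(n,d['cam_to_world'].round(3).tolist(),d['fovy'],d['k1'])
    for t in ['caddy','handle','bar_mid','jar_tall','jar_square','jar_tin','lid_tall_tip','lid_square_tip','lid_tin_tip','lid_tall','lid_square','lid_tin','brush_pot','glue_bottle','oil_can','tape_roll','plane','mallet']:
        for o in env.regions_of(n,t)[:1]:
            P=world(d,o['pixels']); print(t,round(o['score'],2),np.round(o['point']),o['pixels'].sum(),np.median(P,0).round(3),P.min(0).round(3),P.max(0).round(3)) if len(P) else print(t,'nodepth')
E
```

```text
top [[-0.018, -0.994, 0.105, 0.439], [-1.0, 0.019, 0.007, 0.034], [-0.009, -0.105, -0.994, 1.519], [0.0, 0.0, 0.0, 1.0]] 48.091202594263635 -0.012161610656915985
caddy 0.82 [269. 314.] 9793 [0.511 0.045 0.009] [ 0.355 -0.213 -0.009] [0.72  0.332 0.183]
handle 0.55 [281. 296.] 604 [0.474 0.087 0.111] [ 0.441  0.048 -0.002] [0.514 0.122 0.144]
bar_mid 0.58 [222. 291.] 1745 [0.622 0.096 0.173] [ 0.434 -0.215 -0.009] [0.718 0.333 0.183]
jar_tall 0.86 [282. 297.] 632 [0.471 0.085 0.111] [0.422 0.048 0.003] [0.51  0.122 0.144]
jar_square 0.65 [220. 297.] 2146 [0.624 0.078 0.172] [ 0.426 -0.213 -0.012] [0.739 0.333 0.183]
jar_tin 0.62 [266. 339.] 524 [ 0.502 -0.018  0.082] [ 0.468 -0.052  0.07 ] [0.533 0.016 0.116]
lid_tall_tip 0.97 [280. 298.] 585 [0.473 0.089 0.111] [ 0.438  0.048 -0.001] [0.509 0.131 0.144]
lid_square_tip 0.7 [257. 377.] 573 [ 0.529 -0.124  0.097] [ 0.495 -0.159  0.007] [ 0.562 -0.09   0.128]
lid_tin_tip 0.71 [257. 378.] 564 [ 0.529 -0.126  0.097] [ 0.495 -0.17  -0.   ] [ 0.568 -0.092  0.13 ]
lid_tall 0.74 [270. 338.] 639 [ 0.498 -0.018  0.081] [ 0.457 -0.053  0.007] [0.
[... 1974 characters left out ...]
-0.162  0.009] [ 0.593 -0.019  0.127]
lid_tin 0.63 [287. 301.] 746 [ 0.494 -0.029  0.084] [ 0.462 -0.056  0.007] [0.562 0.101 0.111]
brush_pot 0.93 [240. 245.] 1136 [0.436 0.181 0.078] [ 0.411  0.073 -0.003] [0.501 0.392 0.15 ]
glue_bottle 0.78 [256. 407.] 1015 [ 0.744 -0.052  0.103] [ 0.65  -0.176 -0.003] [ 0.8   -0.02   0.175]
oil_can 0.82 [246. 359.] 595 [0.7   0.073 0.041] [0.682 0.059 0.002] [0.744 0.119 0.152]
tape_roll 0.83 [223. 322.] 668 [0.667 0.221 0.027] [ 0.636  0.199 -0.001] [0.725 0.288 0.052]
plane 0.61 [218. 209.] 1134 [0.4   0.362 0.029] [ 0.336  0.21  -0.003] [0.493 0.501 0.148]
mallet 0.5 [310. 334.] 866 [ 0.521 -0.138  0.099] [ 0.489 -0.162  0.026] [ 0.586 -0.033  0.127]
```

View pics/top0.png

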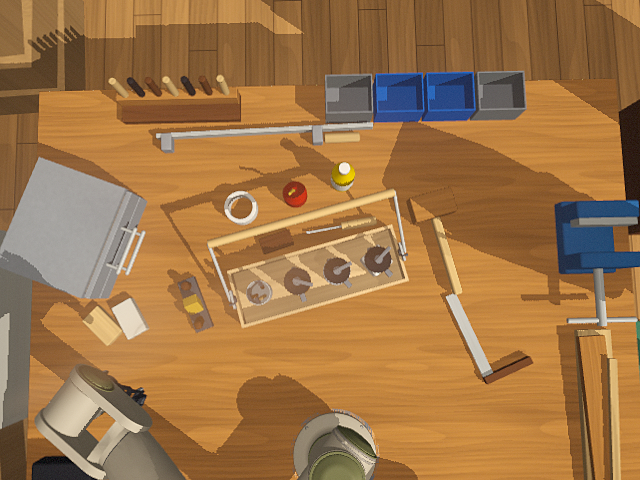

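View pics/side0.png

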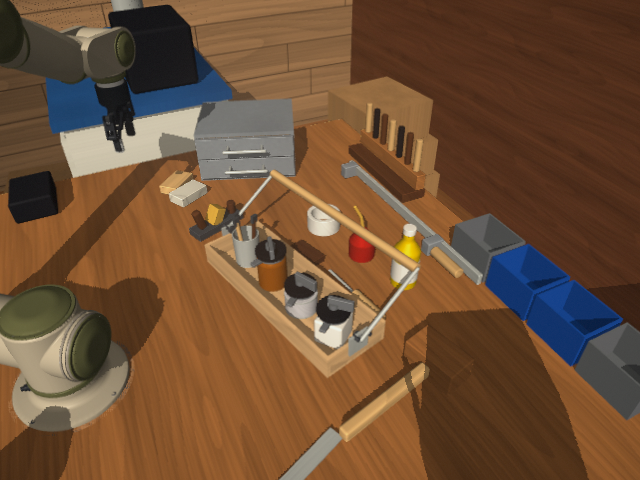

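The top view shows the caddy yawed about 15°, with the brush pot (259,292), tall jar (297,282), tin (338,268) and square jar (378,260) in it. The folded bar lies above them in the picture, and the side view agrees.

```bash
cat > lids.py <<'E'
from h import *
from scipy.optimize import least_squares
L={'tall':(.1055,[.472,.085]),'tin':(.0755,[.502,-.018]),'square':(.0905,[.529,-.126])}
def clouds():
    out=[]
    for n in ('top','side'):
        d=cam(n); out.append((n,d,world(d,np.ones((480,640),bool))))
    return out
def run(save=None):
    C=clouds()
    for k,(h,c0) in L.items():
        for n,d,P in C:
            Q=P[np.linalg.norm(P[:,:2]-c0,axis=1)<.055]
            lid=Q[abs(Q[:,2]-h)<.005]; fin=Q[(Q[:,2]>h+.012)&(Q[:,2]<h+.032)]
            # fin model: axis c, angle a: rectangle from -12 to 42
            if len(fin)<20 or len(lid)<20: print(k,n,'few',len(fin),len(lid)); continue
            m,Vt=fin[:,:2].mean(0),np.linalg.svd(fin[:,:2]-fin[:,:2].mean(0))[2]
            v=Vt[0]; s=(fin[:,:2]-m)@v
            lo,hi=np.percentile(s,[1,99]); e1,e2=m+lo*v,m+hi*v
            lc=(lid[:,:2].min(0)+lid[:,:2].max(0))/2
            if np.linalg.norm(e1-lc)>np.linalg.norm(e2-lc): v=-v; e1,e2=e2,e1
            print(k,n,'lidz',np.median(lid[:,2]).round(4),'lidc',lc.round(4),'finz',np.percentile(fin[:,2],95).round(4),'mid',m.round(4),'tail',e1.round(4),'tip',e2.round(4),'ax',(e1+.012*v).round(4),(e2-.042*v).round(4),'ang',np.degrees(np.arctan2(v[1],v[0])).round(1),'n',len(fin))
    return C
E
python3 - <<'E'
from lids import *
C=run()
t=C[0][1]['frame'][225:315,235:410,::-1]; s=C[1][1]['frame'][215:375,200:390,::-1]
cv2.imwrite('pics/c_t.png',cv2.resize(t,None,fx=4.5,fy=4.5,interpolation=3)); cv2.imwrite('pics/c_s.png',cv2.resize(s,None,fx=3.7,fy=3.7,interpolation=3))
# bar
for n,d,P in C:
    B=P[(P[:,2]>.150)&(P[:,2]<.2)&(P[:,0]>.52)&(P[:,0]<.72)&(abs(P[:,1]-.05)<.35)]
    m=B.mean(0);v=np.linalg.svd(B-m,full_matrices=False)[2][0]; s=(B-m)@v; print(n,m.round(3),v.round(3),(m+s.min()*v).round(3),(m+s.max()*v).round(3),len(B),B[:,2].max())
o=env.observe(); print(o['time_s'],o['position'],o['tool_rot'])
E
```

```text
tall top lidz 0.1085 lidc [0.4686 0.0891] finz 0.137 mid [0.4707 0.0786] tail [0.4762 0.1059] tip [0.4647 0.0481] ax [0.4738 0.0941] [0.4729 0.0893] ang -101.2 n 80
tall side lidz 0.1059 lidc [0.4649 0.088 ] finz 0.1364 mid [0.4658 0.0697] tail [0.4728 0.097 ] tip [0.4602 0.0477] ax [0.4698 0.0854] [0.4706 0.0884] ang -104.4 n 78
tin top lidz 0.0785 lidc [ 0.4978 -0.0185] finz 0.1072 mid [ 0.5049 -0.0253] tail [ 0.4943 -0.0005] tip [ 0.5175 -0.0547] ax [ 0.4991 -0.0115] [ 0.501  -0.0161] ang -66.9 n 77
tin side lidz 0.0757 lidc [ 0.4978 -0.0185] finz 0.1069 mid [ 0.5025 -0.033 ] tail [ 0.4881 -0.0091] tip [ 0.5159 -0.0552] ax [ 0.4943 -0.0193] [ 0.4942 -0.0192] ang -58.9 n 167
square top lidz 0.0938 lidc [ 0.5271 -0.1262] finz 0.1219 mid [ 0.5356 -0.1317] tail [ 0.5178 -0.1119] tip [ 0.555  -0.1535] ax [ 0.5258 -0.1208] [ 0.527  -0.1222] ang -48.2 n 79
square side lidz 0.0911 lidc [ 0.5235 -0.1272] finz 0.1221 mid [ 0.533  -0.1385] tail [ 0.5133 -0.1214] tip [ 0.5535 -0.1564] ax [ 0.5224 -0.1293] [ 0.5218 -0.1288] ang -41.1 n 216
top [0.631 0.073 0.173] [-0.255  0.967 -0.001] [ 0.695 -0.169  0.173] [0.568 0.314 0.172] 1738 0.1834216084973015
side [0.633 0.037 0.172] [ 0.251 -0.968 -0.002] [0.562 0.314 0.173] [ 0.687 -0.169  0.172] 1802 0.18122415439690598
2.0 [0.23961666 0.49503546 0.2313341 ] [[-9.00096667e-01  4.35690246e-01  1.14186735e-06]
 [ 4.35690246e-01  9.00096666e-01  2.21915720e-05]
 [ 8.64086049e-06  2.04720605e-05 -1.00000000e+00]]
```

View pics/c_t.png

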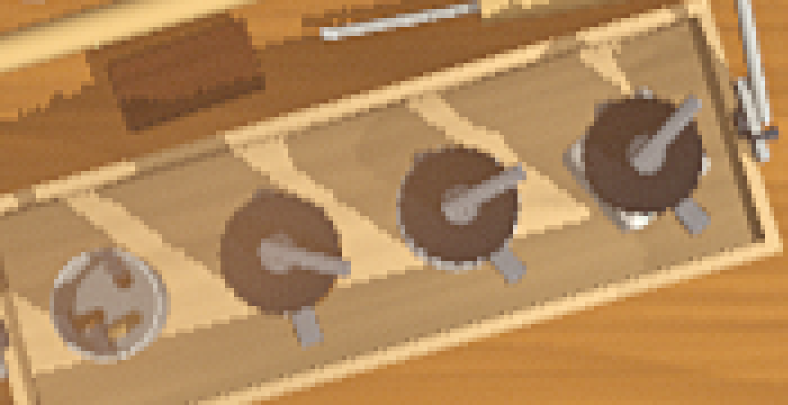

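View pics/c_s.png

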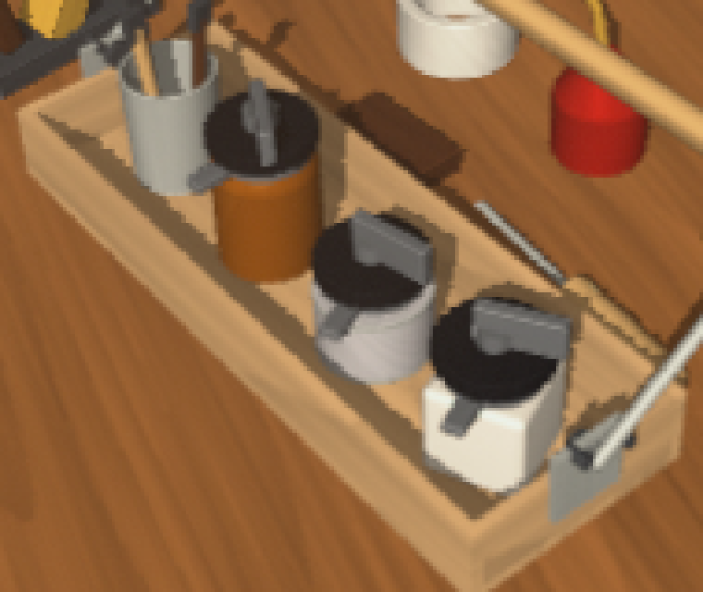

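Both crops show the fins and grey lips. Tall, tin and square are loose by about 60°, 82° and 98°, with all lips facing the robot side. I'll refine the axes by fitting circles to the lids.

```bash
cat > fit.py <<'E'
from lids import *
C=[cam('top'),cam('side')]
for k,(h,c0) in L.items():
    for n,d in zip(('top','side'),C):
        g=d['frame'].max(2).astype(int); sat=g-d['frame'].min(2)
        r,c=np.mgrid[0:480,0:640]; u,v=ray(d,r+0.,c+0.)
        T=d['cam_to_world']; D=np.stack([u,v,np.ones_like(u)],-1)@T[:3,:3].T
        def plane(z): return T[:2,3]+D[...,:2]*((z-T[2,3])/D[...,2])[...,None]
        P=plane(h); near=np.linalg.norm(P-c0,axis=-1)<.05
        Pw=T[:3,3]+D*d['depth'][...,None]
        # lid top: depth close to plane
        m=near&(abs(Pw[...,2]-h)<.006); 
        X=P[m]; hull=cv2.convexHull(X.astype(np.float32)*1000)[:,0]/1000
        f=least_squares(lambda p:np.linalg.norm(hull-p[:2],axis=1)-p[2],[*c0,.035],loss='soft_l1',f_scale=.001).x
        Pf=plane(h+.026)
        fm=near&(Pw[...,2]>h+.020)&(Pw[...,2]<h+.036)
        Y=Pf[fm]; rect=cv2.minAreaRect(Y.astype(np.float32)*1000)
        b=cv2.boxPoints(rect)
        vv=np.linalg.svd(Y-Y.mean(0))[2][0]; vv*=np.sign((Y.mean(0)-f[:2])@vv)
        print(k,n,f.round(4),m.sum(),'fin mid',(Y.mean(0)).round(4),'axis-from-fin',(Y.mean(0)-.015*vv).round(4),'ang',np.degrees(np.arctan2(vv[1],vv[0])).round(1),fm.sum(), np.round(rect[1],1))
E
python3 fit.py
```

```text
tall top [0.4733 0.0888 0.0355] 281 fin mid [0.4704 0.0745] axis-from-fin [0.4741 0.089 ] ang -104.3 84 [53.7 13.2]
tall side [0.4671 0.0891 0.0399] 174 fin mid [0.467  0.0725] axis-from-fin [0.4709 0.087 ] ang -104.9 89 [57.7 15.8]
tin top [ 0.5    -0.019   0.0361] 287 fin mid [ 0.5075 -0.0294] axis-from-fin [ 0.501  -0.0158] ang -64.6 81 [17.6 53. ]
tin side [ 0.4975 -0.0166  0.0386] 168 fin mid [ 0.505  -0.0285] axis-from-fin [ 0.499  -0.0148] ang -66.3 175 [26.3 61.8]
square top [ 0.5274 -0.1264  0.036 ] 278 fin mid [ 0.5377 -0.1352] axis-from-fin [ 0.5268 -0.1248] ang -43.5 83 [17.6 53.8]
square side [ 0.5261 -0.1236  0.0388] 197 fin mid [ 0.5355 -0.1344] axis-from-fin [ 0.5245 -0.1242] ang -42.7 225 [28.4 54.5]
```

```bash
cat > plan.py <<'E'
from h import *
from scipy.spatial.transform import Rotation as R
AX={'tall':(.473,.0885,.105),'tin':(.5005,-.0175,.075),'square':(.527,-.1255,.090)}
def down(yaw):
    a=np.radians(yaw); x=np.array([np.cos(a),np.sin(a),0]); z=np.array([0,0,-1.]); return np.stack([x,np.cross(z,x),z],1)
def rows(poses,o=None):
    """poses: (xyz,rot3x3) -> printed rows relative to the present pose"""
    o=o or env.observe(); p0,R0=np.array(o['position']),np.array(o['tool_rot'])
    for p,r in poses: print(np.r_[R0.T@(np.array(p)-p0)*100,R.from_matrix(R0.T@r).as_rotvec(degrees=True)].round(2).tolist())
def atlid(k,fin,r=.026,dz=.004,z=None,flip=180):
    x,y,h=AX[k]; a=np.radians(fin); return [x+r*np.cos(a),y+r*np.sin(a),(h+dz) if z is None else z],down(fin+flip)
def st():
    o=env.observe(); x=np.array(o['tool_rot'])[:,0]
    print('t',round(o['time_s'],2),'p',np.round(o['position'],4),'yaw',np.degrees(np.arctan2(x[1],x[0])).round(1),'F',np.round(o['ft_force'],1),'M',np.round(o['wrist_torque'],2),'w',round(o['grip_width'],4),'q',np.round(o['q'],0)); return o
E
python3 -c "
from plan import *
rows([atlid('tall',-104,z=.21),atlid('tall',-104)])"
```

```text
[-39.25, -28.97, 2.13, -0.0, 0.0, 78.17]
[-39.25, -28.97, 12.23, -0.0, 0.0, 78.17]
```

Request:
jog_arm(targets=[[-39.25, -28.97, 2.1, 0, 0, 78.2], [-39.25, -28.97, 2.1, 0, 0, 78.2], [-39.25, -28.97, 2.1, 0, 0, 78.2], [-39.25, -28.97, 2.1, 0, 0, 78.2], [-39.25, -28.97, 2.1, 0, 0, 78.2], [-39.25, -28.97, 2.1, 0, 0, 78.2], [-39.25, -28.97, 2.1, 0, 0, 78.2], [-39.25, -28.97, 2.1, 0, 0, 78.2]], hand=0.4, newtons=25)

```text
time_s: 2.77
position: [0.3951, 0.1984, 0.2172]
tool_rot: [[-0.114, 0.994, 0.001], [0.994, 0.114, 0.0], [0.0, 0.001, -1.0]]
ft_force: [1.4, 0.9, 0.9]
grip_width: 0.0344
gripper_force: 0.0
```

```bash
python3 -c "
from plan import *
st();rows([atlid('tall',-104,z=.21),atlid('tall',-104)])"
```

```text
t 2.77 p [0.3951 0.1984 0.2172] yaw 96.5 F [1.4 0.9 0.9] M [ 0.04 -0.05  0.01] w 0.0344 q [11. 12. 92.  0. 77.  5.]
[-14.24, 5.57, 0.72, 0.04, -0.01, 20.53]
[-14.24, 5.57, 10.82, 0.04, -0.01, 20.53]
```

Request:
jog_arm(targets=[[-14.24, 5.57, 0.7, 0, 0, 20.5], [-14.24, 5.57, 0.7, 0, 0, 20.5], [-14.24, 5.57, 0.7, 0, 0, 20.5], [-14.24, 5.57, 0.7, 0, 0, 20.5], [-14.24, 5.57, 0.7, 0, 0, 20.5], [-14.24, 5.57, 4, 0, 0, 20.5], [-14.24, 5.57, 7, 0, 0, 20.5], [-14.24, 5.57, 7, 0, 0, 20.5]])

```text
time_s: 3.43
position: [0.4644, 0.0659, 0.143]
tool_rot: [[0.236, 0.972, -0.009], [0.972, -0.236, 0.001], [-0.001, -0.009, -1.0]]
ft_force: [-0.5, 0.6, -0.3]
grip_width: 0.0342
gripper_force: 0.0
```

```bash
python3 -c "
from plan import *
st();rows([atlid('tall',-104)])
d=cam('side'); x,y=map(int,proj(d,[.467,.063,.13])); cv2.imwrite('pics/a.png',cv2.resize(d['frame'][y-75:y+75,x-100:x+100,::-1],None,fx=4,fy=4))"
```

```text
t 3.43 p [0.4644 0.0659 0.143 ] yaw 76.4 F [-0.5  0.6 -0.3] M [-0.05  0.02 -0.02] w 0.0342 q [-6. 19. 95.  0. 67.  7.]
[-0.2, 0.32, 3.39, -0.5, 0.06, 0.37]
```

View pics/a.png

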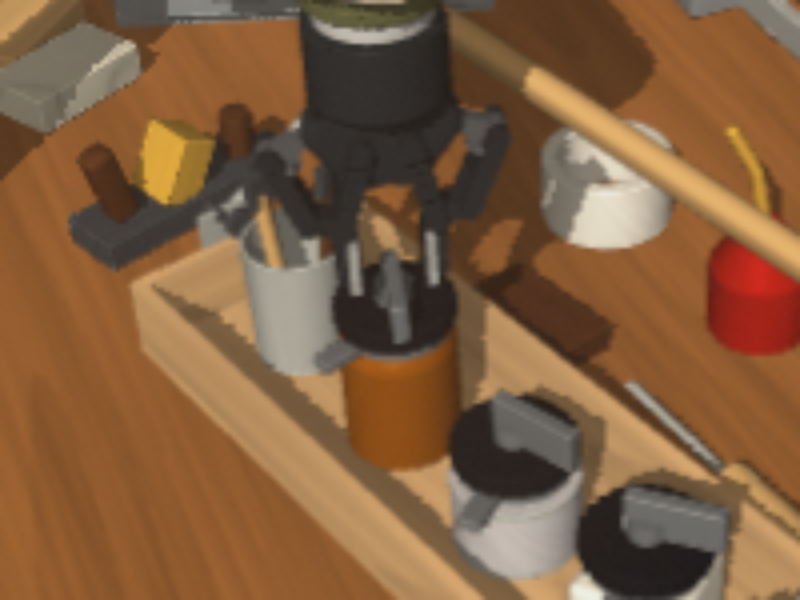

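The picture shows the open fingers straddling the tall jar's fin at (395,295). Next: lower, then close.

Request:
jog_arm(targets=[[-0.2, 0.3, 1.7, -0.5, 0, 0.4], [-0.2, 0.3, 3.3, -0.5, 0, 0.4], [-0.2, 0.3, 3.3, -0.5, 0, 0.4]])

```text
time_s: 3.73
position: [0.469, 0.0633, 0.1137]
tool_rot: [[0.242, 0.97, 0.007], [0.97, -0.242, -0.002], [-0.0, 0.007, -1.0]]
ft_force: [-0.5, -0.1, -1.3]
grip_width: 0.0341
gripper_force: 0.0
```

Request:
jog_arm(targets=[[0, 0, 0, 0, 0, 0], [0, 0, 0, 0, 0, 0], [0, 0, 0, 0, 0, 0], [0, 0, 0, 0, 0, 0]], hand=0, newtons=20)

```text
time_s: 4.07
position: [0.4684, 0.063, 0.1156]
tool_rot: [[0.241, 0.971, 0.007], [0.971, -0.241, -0.003], [-0.001, 0.007, -1.0]]
ft_force: [-8.1, -1.5, 6.2]
grip_width: 0.0114
gripper_force: 19.0
```

```bash
python3 -c "
from plan import *
st();rows([atlid('tall',-104-7*i) for i in range(1,9)])
rows([atlid('tall',-164)])"
```

```text
t 4.07 p [0.4684 0.063  0.1156] yaw 76.1 F [-8.1 -1.5  6.2] M [-0.16  1.34  0.29] w 0.0114 q [-7. 21. 97. -0. 61.  7.]
[0.0, -0.49, 0.66, 0.42, 0.03, 7.06]
[0.06, -0.8, 0.65, 0.42, 0.01, 14.06]
[0.16, -1.1, 0.65, 0.42, -0.02, 21.06]
[0.29, -1.39, 0.65, 0.42, -0.04, 28.06]
[0.46, -1.66, 0.65, 0.42, -0.07, 35.06]
[0.65, -1.91, 0.65, 0.42, -0.1, 42.06]
[0.88, -2.13, 0.64, 0.42, -0.12, 49.06]
[1.13, -2.33, 0.64, 0.41, -0.15, 56.06]
[1.29, -2.42, 0.64, 0.41, -0.16, 60.06]
```

Request:
jog_arm(targets=[[0.01, -0.33, -0.2, 0, 0, 5], [0.04, -0.55, -0.2, 0, 0, 10], [0.09, -0.77, -0.2, 0, 0, 15], [0.16, -0.99, -0.2, 0, 0, 20], [0.24, -1.2, -0.2, 0, 0, 25], [0.35, -1.4, -0.2, 0, 0, 30], [0.47, -1.59, -0.2, 0, 0, 35], [0.61, -1.77, -0.2, 0, 0, 40]])

```text
time_s: 4.73
position: [0.4507, 0.0735, 0.116]
tool_rot: [[0.811, 0.585, 0.002], [0.585, -0.811, -0.002], [-0.0, 0.003, -1.0]]
ft_force: [-10.8, -1.8, -3.0]
grip_width: 0.01
gripper_force: 21.7
```

```bash
python3 -c "
from plan import *
st();rows([atlid('tall',-144,dz=.011)])"
```

```text
t 4.73 p [0.4507 0.0735 0.116 ] yaw 35.8 F [-10.8  -1.8  -3. ] M [-0.22  1.76  0.27] w 0.01 q [-6. 20. 99. -0. 61. 49.]
[0.09, 0.09, 0.01, 0.16, 0.01, -0.19]
```

Request:
jog_arm(targets=[[-0.09, -0.23, 0, 0, 0, 5], [-0.06, -0.45, 0, 0, 0, 10], [-0.01, -0.67, 0, 0, 0, 15], [0.03, -0.78, 0, 0, 0, 17.5], [0.06, -0.89, 0, 0, 0, 20], [0.1, -1.0, 0, 0, 0, 22.5], [0.14, -1.1, 0, 0, 0, 25]])

```text
time_s: 5.32
position: [0.4462, 0.0822, 0.1162]
tool_rot: [[0.981, 0.192, 0.003], [0.192, -0.981, -0.005], [0.002, 0.006, -1.0]]
ft_force: [-7.8, -11.5, -3.7]
grip_width: 0.0099
gripper_force: 60.6
```

```bash
python3 -c "
from plan import *
st()"
```

```text
t 5.32 p [0.4462 0.0822 0.1162] yaw 11.1 F [ -7.8 -11.5  -3.7] M [-1.84  1.41  1.36] w 0.0099 q [-4. 20. 99. -0. 60. 75.]
```

Request:
jog_arm(targets=[[0, 0, 0, 0, 0, -2], [0, 0, 0, 0, 0, -2], [0, 0, 0, 0, 0, -2], [0, 0, -3, 0, 0, -2], [0, 0, -6, 0, 0, -2], [0, 0, -7, 0, 0, -2]], hand=0.4)

```text
time_s: 5.82
position: [0.4493, 0.0831, 0.1901]
tool_rot: [[0.974, 0.224, 0.015], [0.224, -0.975, -0.002], [0.014, 0.006, -1.0]]
ft_force: [0.3, 0.1, 1.2]
grip_width: 0.034
gripper_force: 0.0
```

```bash
python3 -c "
from plan import *
st();rows([atlid('tin',-63,z=.185),atlid('tin',-63,dz=.035),atlid('tin',-63,dz=.008)])"; python3 fit.py
```

```text
t 5.82 p [0.4493 0.0831 0.1901] yaw 13.0 F [0.3 0.1 1.2] M [-0.08 -0.   -0.04] w 0.034 q [-4. 14. 93. -0. 72. 73.]
[3.36, 13.47, 0.63, 0.97, -0.28, -104.05]
[3.26, 13.43, 8.13, 0.97, -0.28, -104.05]
[3.22, 13.41, 10.83, 0.97, -0.28, -104.05]
tall top [0.4856 0.091  0.0261] 16 fin mid [nan nan] axis-from-fin [nan nan] ang nan 0 [0. 0.]
tall side [0.464  0.0931 0.0443] 144 fin mid [0.457  0.0848] axis-from-fin [0.4712 0.0896] ang -161.3 155 [56.6 28.4]
tin top [ 0.501  -0.018   0.0353] 266 fin mid [ 0.5077 -0.0305] axis-from-fin [ 0.5005 -0.0173] ang -61.4 79 [18.1 52.6]
tin side [ 0.4986 -0.0153  0.0397] 148 fin mid [ 0.5051 -0.0283] axis-from-fin [ 0.4988 -0.0146] ang -65.5 171 [26.4 61.8]
square top [ 0.5273 -0.1261  0.0359] 281 fin mid [ 0.5388 -0.1359] axis-from-fin [ 0.528  -0.1254] ang -44.3 83 [12.8 53.9]
square side [ 0.527  -0.1234  0.039 ] 189 fin mid [ 0.5359 -0.1347] axis-from-fin [ 0.5248 -0.1247] ang -42.2 211 [26.8 56.7]fit.py:19: RuntimeWarning: Mean of empty slice.
  vv=np.linalg.svd(Y-Y.mean(0))[2][0]; vv*=np.sign((Y.mean(0)-f[:2])@vv)
  ret = um.true_divide(
fit.py:20: RuntimeWarning: Mean of empty slice.
  print(k,n,f.round(4),m.sum(),'fin mid',(Y.mean(0)).round(4),'axis-from-fin',(Y.mean(0)-.015*vv).round(4),'ang',np.degrees(np.arctan2(vv[1],vv[0])).round(1),fm.sum(), np.round(rect[1],1))
```

Request:
jog_arm(targets=[[3.36, 13.5, 0.6, 0, 0, -104], [3.36, 13.5, 0.6, 0, 0, -104], [3.36, 13.5, 0.6, 0, 0, -104], [3.36, 13.5, 0.6, 0, 0, -104], [3.36, 13.5, 0.6, 0, 0, -104], [3.36, 13.5, 0.6, 0, 0, -104], [3.36, 13.5, 0.6, 0, 0, -104], [3.36, 13.5, 0.6, 0, 0, -104]])

```text
time_s: 6.58
position: [0.5106, -0.0411, 0.1795]
tool_rot: [[0.357, 0.934, 0.007], [0.934, -0.357, -0.001], [0.001, 0.007, -1.0]]
ft_force: [-0.2, 0.6, -0.5]
grip_width: 0.0341
gripper_force: 0.0
```

```bash
python3 -c "
from plan import *
st();rows([atlid('tin',-63,z=.185),atlid('tin',-63,dz=.035),atlid('tin',-63,dz=.008)])"
```

```text
t 6.58 p [ 0.5106 -0.0411  0.1795] yaw 69.1 F [-0.2  0.6 -0.5] M [-0.04  0.02  0.02] w 0.0341 q [-18.  21.  86.   0.  74.   3.]
[0.1, 0.15, -0.55, 0.39, 0.1, -47.94]
[0.09, 0.1, 6.95, 0.39, 0.1, -47.94]
[0.09, 0.08, 9.65, 0.39, 0.1, -47.94]
```

Request:
jog_arm(targets=[[0.1, 0.1, 0, 0.2, 0, -48], [0.1, 0.1, 0, 0.2, 0, -48], [0.1, 0.1, 0, 0.2, 0, -48], [0.1, 0.1, 0, 0.2, 0, -48], [0.1, 0.1, 0, 0.2, 0, -48], [0.1, 0.1, 0, 0.2, 0, -48], [0.1, 0.1, 3, 0.2, 0, -48], [0.1, 0.1, 5.5, 0.2, 0, -48]])

```text
time_s: 7.25
position: [0.5127, -0.0405, 0.1245]
tool_rot: [[-0.454, 0.891, 0.006], [0.891, 0.454, -0.002], [-0.005, 0.004, -1.0]]
ft_force: [0.1, 0.1, -1.4]
grip_width: 0.0342
gripper_force: 0.0
```

```bash
python3 -c "
from plan import *
st();rows([atlid('tin',-63,dz=.008)])"
```

```text
t 7.25 p [ 0.5127 -0.0405  0.1245] yaw 117.0 F [ 0.1  0.1 -1.4] M [ 0.04 -0.02  0.05] w 0.0342 q [-18.  24.  90.  -0.  65. -45.]
[0.02, -0.06, 4.15, 0.25, 0.29, 0.01]
```

Request:
jog_arm(targets=[[0, -0.05, 2, 0.2, 0.2, 0], [0, -0.05, 4.0, 0.2, 0.2, 0], [0, -0.05, 4.0, 0.2, 0.2, 0]])

```text
time_s: 7.5
position: [0.5117, -0.0406, 0.0831]
tool_rot: [[-0.449, 0.893, -0.003], [0.893, 0.45, 0.001], [0.002, -0.002, -1.0]]
ft_force: [-1.0, 0.5, -0.0]
grip_width: 0.0344
gripper_force: 0.0
```

Request:
jog_arm(targets=[[0, 0, 0, 0, 0, 0], [0, 0, 0, 0, 0, 0], [0, 0, 0, 0, 0, 0], [0, 0, 0, 0, 0, 0]], hand=0, newtons=20)

```text
time_s: 7.83
position: [0.5119, -0.0408, 0.0852]
tool_rot: [[-0.45, 0.893, -0.001], [0.893, 0.45, -0.001], [-0.0, -0.001, -1.0]]
ft_force: [-1.3, -1.3, -4.8]
grip_width: 0.0095
gripper_force: 21.8
```

```bash
python3 -c "
from plan import *
st();rows([atlid('tin',-63,dz=.008)])"
```

```text
t 7.83 p [ 0.5119 -0.0408  0.0852] yaw 116.8 F [-1.3 -1.3 -4.8] M [-0.22  0.13  0.17] w 0.0095 q [-18.  27.  92.  -0.  60. -44.]
[-0.0, 0.04, 0.22, -0.06, 0.01, -0.24]
```

Request:
jog_arm(targets=[[0.01, -0.27, 0, 0, 0, 6], [0.06, -0.54, 0, 0, 0, 12], [0.13, -0.8, 0, 0, 0, 18], [0.22, -1.06, 0, 0, 0, 24], [0.35, -1.3, 0, 0, 0, 30], [0.5, -1.53, 0, 0, 0, 36], [0.67, -1.74, 0, 0, 0, 42], [0.86, -1.93, 0, 0, 0, 48]])

```text
time_s: 8.5
position: [0.4892, -0.042, 0.0851]
tool_rot: [[0.366, 0.93, -0.004], [0.93, -0.366, -0.001], [-0.003, -0.004, -1.0]]
ft_force: [-8.4, -3.4, 1.7]
grip_width: 0.0095
gripper_force: 24.1
```

```bash
python3 -c "
from plan import *
st();rows([atlid('tin',-111,dz=.008)])"
```

```text
t 8.5 p [ 0.4892 -0.042   0.0851] yaw 68.5 F [-8.4 -3.4  1.7] M [-0.59  1.4   0.3 ] w 0.0095 q [-19.  26.  96.  -0.  59.   3.]
[0.1, 0.18, 0.21, -0.22, 0.15, -0.49]
```

Request:
jog_arm(targets=[[-0.04, -0.27, 0, 0, 0, 6], [0.01, -0.54, 0, 0, 0, 12], [0.08, -0.8, 0, 0, 0, 18], [0.17, -1.06, 0, 0, 0, 24], [0.3, -1.3, 0, 0, 0, 30], [0.37, -1.42, 0, 0, 0, 33], [0.45, -1.53, 0, 0, 0, 36], [0.45, -1.53, 0, 0, 0, 36]])

```text
time_s: 9.17
position: [0.4769, -0.0329, 0.0853]
tool_rot: [[0.84, 0.542, -0.004], [0.542, -0.84, -0.003], [-0.005, 0.001, -1.0]]
ft_force: [-7.8, -7.8, -0.8]
grip_width: 0.0098
gripper_force: 61.7
```

```bash
python3 -c "
from plan import *
st()"
```

```text
t 9.17 p [ 0.4769 -0.0329  0.0853] yaw 32.8 F [-7.8 -7.8 -0.8] M [-1.25  1.32  1.46] w 0.0098 q [-18.  25.  98.  -0.  58.  39.]
```

Same stop signature (torque 1.46). Release and go to the square jar.

Request:
jog_arm(targets=[[0, 0, 0, 0, 0, -2], [0, 0, 0, 0, 0, -2], [0, 0, 0, 0, 0, -2], [0, 0, -3, 0, 0, -2], [0, 0, -6, 0, 0, -2], [0, 0, -9, 0, 0, -2], [0, 0, -9, 0, 0, -2]], hand=0.4)

```text
time_s: 9.75
position: [0.4808, -0.0325, 0.1807]
tool_rot: [[0.822, 0.569, 0.01], [0.569, -0.822, -0.004], [0.006, 0.009, -1.0]]
ft_force: [0.4, -0.6, -0.3]
grip_width: 0.034
gripper_force: 0.0
```

```bash
python3 -c "
from plan import *
st();rows([atlid('square',-43.5,z=.175)])"; python3 fit.py 2>/dev/null
```

```text
t 9.75 p [ 0.4808 -0.0325  0.1807] yaw 34.7 F [ 0.4 -0.6 -0.3] M [-0.06 -0.05 -0.01] w 0.034 q [-18.  17.  90.  -0.  72.  37.]
[-0.97, 12.81, 0.68, 0.66, 0.18, -101.79]
tall top [0.4731 0.0887 0.0354] 278 fin mid [0.4607 0.0841] axis-from-fin [0.4749 0.0889] ang -161.5 82 [52.7 16.8]
tall side [0.4639 0.0875 0.0392] 123 fin mid [0.4562 0.0843] axis-from-fin [0.4701 0.0898] ang -158.6 158 [57.9 29.7]
tin top [ 0.4305 -0.2419  0.2534] 12 fin mid [nan nan] axis-from-fin [nan nan] ang nan 0 [0. 0.]
tin side [ 0.4992 -0.0151  0.0393] 155 fin mid [ 0.4876 -0.0252] axis-from-fin [ 0.4989 -0.0153] ang -138.6 144 [64.  21.9]
square top [ 0.5202 -0.1232  0.0424] 125 fin mid [ 0.5441 -0.1408] axis-from-fin [ 0.5339 -0.1298] ang -46.9 57 [11.  46.5]
square side [ 0.5254 -0.1234  0.0392] 190 fin mid [ 0.5356 -0.1346] axis-from-fin [ 0.5247 -0.1243] ang -43.4 224 [28.7 54.4]
```

Request:
jog_arm(targets=[[-1, 12.8, 0.7, 0.5, 0, -102], [-1, 12.8, 0.7, 0.5, 0, -102], [-1, 12.8, 0.7, 0.5, 0, -102], [-1, 12.8, 0.7, 0.5, 0, -102], [-1, 12.8, 0.7, 0.5, 0, -102], [-1, 12.8, 0.7, 0.5, 0, -102], [-1, 12.8, 0.7, 0.5, 0, -102], [-1, 12.8, 0.7, 0.5, 0, -102]])

```text
time_s: 10.52
position: [0.5429, -0.1428, 0.1669]
tool_rot: [[-0.041, 0.999, -0.006], [0.999, 0.041, 0.003], [0.003, -0.006, -1.0]]
ft_force: [-0.2, -0.7, -0.4]
grip_width: 0.0341
gripper_force: 0.0
```

```bash
python3 -c "
from plan import *
st();rows([atlid('square',-43.5,z=.175),atlid('square',-43.5,dz=.008)])"
```

```text
t 10.52 p [ 0.5429 -0.1428  0.1669] yaw 92.4 F [-0.2 -0.7 -0.4] M [0.02 0.05 0.  ] w 0.0341 q [-27.  26.  78.  -0.  76. -29.]
[-0.07, 0.29, -0.81, -0.27, -0.31, -44.14]
[-0.1, 0.34, 6.89, -0.27, -0.31, -44.14]
```

Request:
jog_arm(targets=[[-0.1, 0.3, 0, -0.3, -0.3, -44], [-0.1, 0.3, 0, -0.3, -0.3, -44], [-0.1, 0.3, 0, -0.3, -0.3, -44], [-0.1, 0.3, 0, -0.3, -0.3, -44], [-0.1, 0.3, 0, -0.3, -0.3, -44], [-0.1, 0.3, 0, -0.3, -0.3, -44], [-0.1, 0.3, 2, -0.3, -0.3, -44], [-0.1, 0.3, 3.5, -0.3, -0.3, -44]])

```text
time_s: 11.18
position: [0.5458, -0.1435, 0.1317]
tool_rot: [[-0.721, 0.693, 0.002], [0.693, 0.721, -0.0], [-0.001, 0.001, -1.0]]
ft_force: [0.3, 0.0, 0.5]
grip_width: 0.0345
gripper_force: 0.0
```

```bash
python3 -c "
from plan import *
st();rows([atlid('square',-43.5,dz=.008)])"
```

```text
t 11.18 p [ 0.5458 -0.1435  0.1317] yaw 136.1 F [0.3 0.  0.5] M [-0.03 -0.05  0.02] w 0.0345 q [-27.  28.  81.   0.  71. -73.]
[0.01, 0.01, 3.37, 0.05, 0.08, -0.4]
```

Request:
jog_arm(targets=[[0, 0, 1.7, 0, 0, 0], [0, 0, 3.4, 0, 0, 0], [0, 0, 3.4, 0, 0, 0]])

```text
time_s: 11.43
position: [0.5458, -0.1434, 0.0977]
tool_rot: [[-0.719, 0.695, 0.001], [0.695, 0.719, 0.0], [-0.0, 0.001, -1.0]]
ft_force: [0.1, 0.6, -0.0]
grip_width: 0.034
gripper_force: 0.0
```

Request:
jog_arm(targets=[[0, 0, 0, 0, 0, 0], [0, 0, 0, 0, 0, 0], [0, 0, 0, 0, 0, 0], [0, 0, 0, 0, 0, 0]], hand=0, newtons=20)

```text
time_s: 11.77
position: [0.5458, -0.1436, 0.0987]
tool_rot: [[-0.72, 0.694, 0.001], [0.694, 0.72, -0.0], [-0.001, 0.0, -1.0]]
ft_force: [-0.4, -0.6, -5.5]
grip_width: 0.0094
gripper_force: 22.8
```

```bash
python3 -c "
from plan import *
st();rows([atlid('square',-43.5,dz=.008)])"
```

```text
t 11.77 p [ 0.5458 -0.1436  0.0987] yaw 136.0 F [-0.4 -0.6 -5.5] M [-0.13 -0.03  0.12] w 0.0094 q [-27.  31.  83.   0.  66. -73.]
[0.01, 0.02, 0.07, 0.03, 0.06, -0.45]
```

Request:
jog_arm(targets=[[0.01, -0.27, 0, 0, 0, 6], [0.06, -0.54, 0, 0, 0, 12], [0.13, -0.8, 0, 0, 0, 18], [0.22, -1.06, 0, 0, 0, 24], [0.35, -1.3, 0, 0, 0, 30], [0.5, -1.53, 0, 0, 0, 36], [0.67, -1.74, 0, 0, 0, 42], [0.86, -1.93, 0, 0, 0, 48]])

```text
time_s: 12.43
position: [0.525, -0.1521, 0.0986]
tool_rot: [[0.039, 0.999, -0.002], [0.999, -0.039, -0.001], [-0.001, -0.002, -1.0]]
ft_force: [-7.7, -3.5, -2.6]
grip_width: 0.0094
gripper_force: 24.0
```

```bash
python3 -c "
from plan import *
st();rows([atlid('square',-92,dz=.008)])"
```

```text
t 12.43 p [ 0.525  -0.1521  0.0986] yaw 87.8 F [-7.7 -3.5 -2.6] M [-0.75  1.14  0.32] w 0.0094 q [-29.  29.  86.  -0.  65. -26.]
[0.07, 0.11, 0.06, -0.1, 0.08, -0.22]
```

Request:
jog_arm(targets=[[-0.02, -0.27, 0, 0, 0, 6], [0.03, -0.54, 0, 0, 0, 12], [0.1, -0.8, 0, 0, 0, 18], [0.19, -1.06, 0, 0, 0, 24], [0.32, -1.3, 0, 0, 0, 30], [0.47, -1.53, 0, 0, 0, 36], [0.64, -1.74, 0, 0, 0, 42], [0.83, -1.93, 0, 0, 0, 48]])

```text
time_s: 13.1
position: [0.5047, -0.1424, 0.0986]
tool_rot: [[0.768, 0.64, -0.005], [0.64, -0.768, 0.0], [-0.004, -0.003, -1.0]]
ft_force: [-12.4, -1.6, 2.2]
grip_width: 0.0098
gripper_force: 24.8
```

```bash
python3 -c "
from plan import *
st()"
```

```text
t 13.1 p [ 0.5047 -0.1424  0.0986] yaw 39.8 F [-12.4  -1.6   2.2] M [-0.26  2.    0.35] w 0.0098 q [-29.  27.  90.  -0.  63.  22.]
```

Request:
jog_arm(targets=[[-0.05, -0.14, 0, 0, 0, 3], [-0.04, -0.27, 0, 0, 0, 6], [-0.02, -0.41, 0, 0, 0, 9], [-0.02, -0.41, 0, 0, 0, 9]])

```text
time_s: 13.43
position: [0.5037, -0.1411, 0.0989]
tool_rot: [[0.856, 0.517, -0.001], [0.517, -0.856, -0.005], [-0.003, 0.003, -1.0]]
ft_force: [-6.3, -9.7, -3.6]
grip_width: 0.0094
gripper_force: 75.9
```

```bash
python3 -c "
from plan import *
st()"
```

```text
t 13.43 p [ 0.5037 -0.1411  0.0989] yaw 31.1 F [-6.3 -9.7 -3.6] M [-1.53  0.97  1.81] w 0.0094 q [-28.  27.  90.  -0.  63.  30.]
```

Request:
jog_arm(targets=[[0, 0, 0, 0, 0, -2], [0, 0, 0, 0, 0, -2], [0, 0, 0, 0, 0, -2], [0, 0, -3, 0, 0, -2], [0, 0, -7, 0, 0, -2], [-4, 0, -11, 0, 0, -2], [-6, 0, -15, 0, 0, -2], [-6, 0, -16, 0, 0, -2]], hand=0.4)

```text
time_s: 14.1
position: [0.4518, -0.1712, 0.2624]
tool_rot: [[0.839, 0.544, 0.005], [0.544, -0.839, -0.003], [0.003, 0.005, -1.0]]
ft_force: [-0.4, -0.2, 0.6]
grip_width: 0.0343
gripper_force: 0.0
```

```bash
cat >> plan.py <<'E'
CY=np.radians(14.7); EX=np.array([np.cos(CY),np.sin(CY)]); EY=np.array([-np.sin(CY),np.cos(CY)]); BM=np.array([.632,.073]); O=BM-.149*EX
def bar(phi,y=.07,up=-.019,dx=0.):
    a=np.radians(phi); p=O+EX*(.18*np.cos(a)+dx)+EY*y
    return [*p,.067+.18*np.sin(a)+up],down(104.7)
E
python3 - <<'E'
from plan import *
st();rows([bar(34.4,up=.08),bar(34.4)])
t,s=cam('top'),cam('side')
for n,d in (('t',t),('s',s)):
    P=world(d,np.ones((480,640),bool))
    B=P[(P[:,2]>.150)&(P[:,2]<.2)&(abs((P[:,:2]-BM)@EX)<.03)&(abs((P[:,:2]-BM)@EY)<.2)]
    top=B[B[:,2]>.176]; print(n,'bar caddy-x',np.median((top[:,:2]-BM)@EX).round(4),'ztop',np.percentile(B[:,2],97).round(4), 'slope',np.degrees(np.arctan(np.polyfit((B[:,:2]-BM)@EY,(B[:,:2]-BM)@EX,1)[0])).round(2))
a=t['frame'][200:330,220:420,::-1]; b=s['frame'][210:370,195:391,::-1]
b=cv2.resize(b,(400,327)); a=cv2.resize(a,(400,260),interpolation=3)
cv2.imwrite('pics/b.png',np.vstack([a,b]))
E
python3 fit.py 2>/dev/null
```

```text
t 14.1 p [ 0.4518 -0.1712  0.2624] yaw 33.0 F [-0.4 -0.2  0.6] M [-0.03 -0.03 -0.04] w 0.0343 q [-35.  14.  81.   0.  85.  22.]
[30.55, -17.36, 1.36, 0.34, 0.06, -71.75]
[30.53, -17.41, 11.26, 0.34, 0.06, -71.75]
t bar caddy-x -0.0003 ztop 0.1795 slope -0.1
s bar caddy-x -0.0036 ztop 0.1792 slope 0.57
tall top [0.474  0.0888 0.0354] 289 fin mid [0.4606 0.0839] axis-from-fin [0.4749 0.0886] ang -161.9 85 [52.1 19.6]
tall side [0.4638 0.09   0.0423] 149 fin mid [0.4564 0.0848] axis-from-fin [0.4706 0.0899] ang -160.3 153 [58.  29.3]
tin top [ 0.5    -0.0181  0.0354] 283 fin mid [ 0.4902 -0.0259] axis-from-fin [ 0.5017 -0.0163] ang -140.0 80 [52.4 18.3]
tin side [ 0.4956 -0.0166  0.0395] 156 fin mid [ 0.4879 -0.0252] axis-from-fin [ 0.4992 -0.0153] ang -138.8 149 [63.9 21.9]
square top [ 0.5276 -0.1261  0.0357] 287 fin mid [ 0.5166 -0.1344] axis-from-fin [ 0.5281 -0.1247] ang -139.7 94 [53.  19.8]
square side [ 0.5257 -0.1242  0.0379] 180 fin mid [ 0.5137 -0.1341] axis-from-fin [ 0.5251 -0.1244] ang -139.6 166 [64.4 19.7]
```

View pics/b.png

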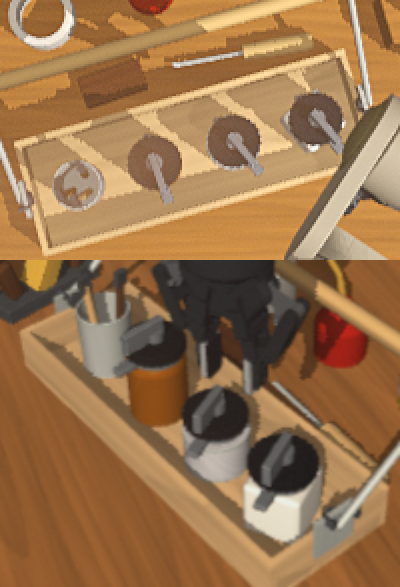

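All three fins now lie over their lips, at crop (163,185), (248,160) and (325,130), and each hit its stop. Now the handle.

Request:
jog_arm(targets=[[30.5, -17.4, 1.3, 0, 0, -72], [30.5, -17.4, 1.3, 0, 0, -72], [30.5, -17.4, 1.3, 0, 0, -72], [30.5, -17.4, 1.3, 0, 0, -72], [30.5, -17.4, 1.3, 0, 0, -72], [30.5, -17.4, 1.3, 0, 0, -72], [30.5, -17.4, 1.3, 0, 0, -72], [30.5, -17.4, 1.3, 0, 0, -72]], hand=0.6)

```text
time_s: 14.97
position: [0.6058, 0.1285, 0.2449]
tool_rot: [[-0.013, 1.0, -0.0], [1.0, 0.013, -0.001], [-0.001, -0.0, -1.0]]
ft_force: [-0.2, -0.1, 0.6]
grip_width: 0.0514
gripper_force: 0.0
```

```bash
python3 -c "
from plan import *
st();rows([bar(34.4,up=.08),bar(34.4)])"
```

```text
t 14.97 p [0.6058 0.1285 0.2449] yaw 90.7 F [-0.2 -0.1  0.6] M [-0.05  0.03 -0.01] w 0.0514 q [ 1. 29. 61. -0. 91.  0.]
[1.2, 0.81, -0.38, -0.04, 0.06, -13.97]
[1.21, 0.81, 9.52, -0.04, 0.06, -13.97]
```

Request:
jog_arm(targets=[[1.2, 0.8, 0, 0, 0, -14], [1.2, 0.8, 0, 0, 0, -14], [1.2, 0.8, 0, 0, 0, -14], [1.2, 0.8, 3, 0, 0, -14], [1.2, 0.8, 6, 0, 0, -14], [1.2, 0.8, 8.5, 0, 0, -14], [1.2, 0.8, 9.5, 0, 0, -14], [1.2, 0.8, 9.5, 0, 0, -14]])

```text
time_s: 15.63
position: [0.6125, 0.1373, 0.1491]
tool_rot: [[-0.245, 0.97, -0.003], [0.97, 0.245, -0.001], [-0.001, -0.004, -1.0]]
ft_force: [-0.2, -0.2, 0.0]
grip_width: 0.051
gripper_force: 0.0
```

Request:
jog_arm(targets=[[0, 0, 0, 0, 0, 0], [0, 0, 0, 0, 0, 0], [0, 0, 0, 0, 0, 0], [0, 0, 0, 0, 0, 0], [0, 0, 0, 0, 0, 0]], hand=0, newtons=20)

```text
time_s: 16.05
position: [0.6142, 0.1374, 0.154]
tool_rot: [[-0.247, 0.969, 0.005], [0.969, 0.247, -0.001], [-0.003, 0.005, -1.0]]
ft_force: [-1.9, -1.3, 7.3]
grip_width: 0.0211
gripper_force: 21.3
```

```bash
python3 -c "
from plan import *
st();rows([bar(34.4)]); print();rows([bar(34.4+4*i) for i in range(1,9)])"
```

```text
t 16.05 p [0.6142 0.1374 0.154 ] yaw 104.3 F [-1.9 -1.3  7.3] M [-0.26  0.54  0.07] w 0.0211 q [  2.  33.  68.  -0.  79. -12.]
[0.32, 0.04, 0.43, 0.28, 0.16, -0.37]

[0.31, -0.7, -0.59, 0.28, 0.16, -0.37]
[0.31, -1.51, -1.55, 0.28, 0.16, -0.37]
[0.3, -2.39, -2.45, 0.28, 0.16, -0.37]
[0.29, -3.32, -3.29, 0.28, 0.16, -0.37]
[0.28, -4.32, -4.06, 0.28, 0.16, -0.37]
[0.27, -5.36, -4.76, 0.28, 0.16, -0.37]
[0.26, -6.45, -5.39, 0.28, 0.16, -0.37]
[0.26, -7.58, -5.93, 0.28, 0.16, -0.37]
```

Request:
jog_arm(targets=[[0, -0.74, -1.2, 0, 0, 0], [0, -1.55, -2.2, 0, 0, 0], [0, -2.43, -3.1, 0, 0, 0], [0, -3.36, -3.9, 0, 0, 0], [0, -4.36, -4.7, 0, 0, 0], [0, -5.4, -5.4, 0, 0, 0], [0, -6.49, -6.0, 0, 0, 0], [0, -7.62, -6.6, 0, 0, 0]])

```text
time_s: 16.72
position: [0.5413, 0.1185, 0.2214]
tool_rot: [[-0.247, 0.969, 0.013], [0.969, 0.247, -0.001], [-0.004, 0.012, -1.0]]
ft_force: [5.1, -1.6, 5.9]
grip_width: 0.0214
gripper_force: 20.1
```

```bash
python3 -c "
from plan import *
st();rows([bar(66.4)]); print();rows([bar(66.4+4.4*i) for i in range(1,9)])"
```

```text
t 16.72 p [0.5413 0.1185 0.2214] yaw 104.3 F [ 5.1 -1.6  5.9] M [-0.05 -1.17  0.07] w 0.0214 q [  0.  22.  75.  -0.  82. -14.]
[0.3, -0.09, 0.85, 0.69, 0.24, -0.37]

[0.29, -1.37, 0.33, 0.69, 0.24, -0.37]
[0.28, -2.69, -0.09, 0.69, 0.24, -0.37]
[0.27, -4.03, -0.41, 0.69, 0.24, -0.37]
[0.26, -5.4, -0.62, 0.69, 0.24, -0.37]
[0.25, -6.77, -0.73, 0.69, 0.24, -0.37]
[0.25, -8.16, -0.73, 0.69, 0.24, -0.37]
[0.24, -9.53, -0.63, 0.69, 0.24, -0.37]
[0.23, -10.9, -0.42, 0.69, 0.24, -0.37]
```

Request:
jog_arm(targets=[[0, -1.28, -0.5, 0, 0, 0], [0, -2.6, -0.9, 0, 0, 0], [0, -3.94, -1.25, 0, 0, 0], [0, -5.3, -1.45, 0, 0, 0], [0, -6.7, -1.55, 0, 0, 0], [0, -8.07, -1.55, 0, 0, 0], [0, -9.44, -1.45, 0, 0, 0], [0, -10.6, -1.3, 0, 0, 0]])

```text
time_s: 17.38
position: [0.4362, 0.0921, 0.2321]
tool_rot: [[-0.248, 0.969, 0.006], [0.969, 0.248, -0.002], [-0.003, 0.005, -1.0]]
ft_force: [1.4, -2.3, -0.3]
grip_width: 0.0213
gripper_force: 20.4
```

Request:
jog_arm(targets=[[0, 0, 0, 0, 0, 0], [0, 0, 0, 0, 0, 0]])

```text
time_s: 17.55
position: [0.4365, 0.0922, 0.2322]
tool_rot: [[-0.247, 0.969, 0.005], [0.969, 0.247, -0.002], [-0.003, 0.004, -1.0]]
ft_force: [-2.2, -1.7, 9.1]
grip_width: 0.0213
gripper_force: 22.1
```

```bash
python3 -c "
from plan import *
st();rows([bar(101.4)])"
```

```text
t 17.55 p [0.4365 0.0922 0.2322] yaw 104.3 F [-2.2 -1.7  9.1] M [-0.29  0.32  0.02] w 0.0213 q [ -3.  11.  90.  -0.  79. -18.]
[0.18, -0.04, 0.78, 0.23, 0.17, -0.38]
```

Request:
jog_arm(targets=[[0, 0, 0, 0, 0, 0], [0, 0, 0, 0, 0, 0], [0, 0, 0, 0, 0, 0], [0, 0, 0, 0, 0, 0], [0, 0, -2, 0, 0, 0], [0, 0, -5, 0, 0, 0], [0, 0, -8, 0, 0, 0], [0, 0, -10, 0, 0, 0]], hand=0.7)

```text
time_s: 18.22
position: [0.437, 0.0927, 0.3332]
tool_rot: [[-0.248, 0.969, 0.005], [0.969, 0.248, -0.001], [-0.002, 0.005, -1.0]]
ft_force: [-0.1, -0.0, 0.7]
grip_width: 0.0598
gripper_force: 0.0
```

Request:
jog_arm(targets=[[-3, 0, -3, 0, 0, 0], [-3, 0, -3, 0, 0, 0], [-3, 0, -3, 0, 0, 0], [-3, 0, -3, 0, 0, 0], [-3, 0, -3, 0, 0, 0], [-3, 0, -3, 0, 0, 0]])

```text
time_s: 18.72
position: [0.4438, 0.0641, 0.3598]
tool_rot: [[-0.248, 0.969, 0.001], [0.969, 0.248, -0.001], [-0.001, 0.001, -1.0]]
ft_force: [0.7, -0.1, 1.1]
grip_width: 0.0596
gripper_force: 0.0
```

```bash
python3 - <<'E'
from plan import *
st()
t,s=cam('top'),cam('side')
for n,d in (('t',t),('s',s)):
    P=world(d,np.ones((480,640),bool)); r=P[:,:2]-O
    B=P[(P[:,2]>.225)&(P[:,2]<.27)&(abs(r@EX)<.1)&(abs(r@EY)<.23)]
    print(n,len(B),'bar x',np.median((B[:,:2]-O)@EX).round(4),np.percentile(B[:,2],95).round(4) if len(B) else 0)
cv2.imwrite('pics/f.png',s['frame'][120:420,120:520,::-1].repeat(2,0).repeat(2,1)[:600])
E
python3 fit.py 2>/dev/null
```

```text
t 18.72 p [0.4438 0.0641 0.3598] yaw 104.4 F [ 0.7 -0.1  1.1] M [ 0.02 -0.07 -0.03] w 0.0596 q [ -7.   7.  73.  -0.  99. -21.]
t 1023 bar x -0.0349 0.2532
s 1884 bar x -0.0431 0.2538
```

View pics/f.png

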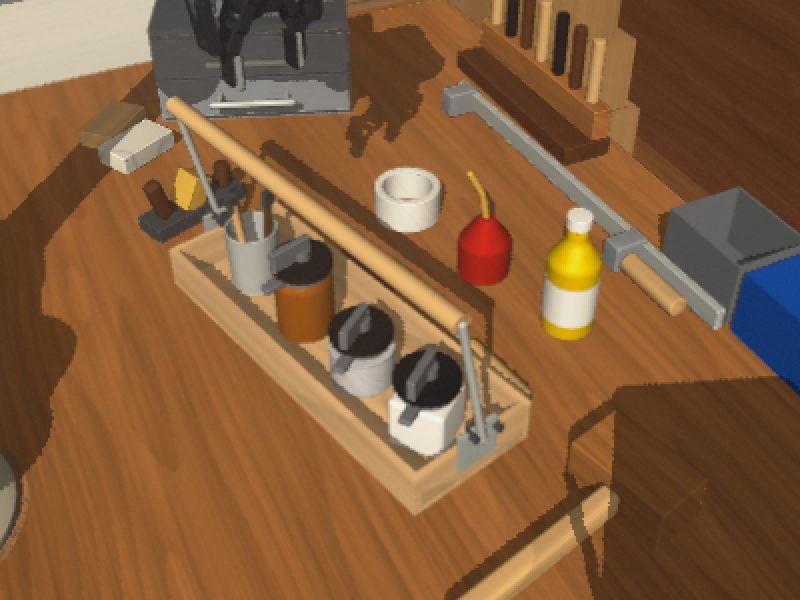

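The handle is seated past upright, from (170,105) to (465,322) in the picture. The bar measures 35–43 mm to caddy −x, the lids look tight, the bystanders are in place and the gripper is clear.

```bash
python3 -c "
from rig import env
print(env.close_job())"
```

```text
the job is handed in; nothing more can be done
None
```

The job is handed in: all three lids are screwed tight against their stops with levers over the lips, and the carry handle is seated on its end stop. No bystander appears to have moved in the final picture; no verdict came back.

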